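# Gauge a lens barrel and hold it pressed in the sprung V-rest

### The job

On the clockmaker's bench, slide the jaw of the snap gauge shut on the brass lens barrel until the barrel is firmly but gently nipped against the sprung anvil, so that the anvil gives a little. Then lift the barrel out and lay it in the groove of the sprung V-rest, centred along the groove and bearing on both cheeks, and push it down until the rest has sunk about half of its travel. Finish while still holding it pressed there with the fingers, and leave the jar, the loupe and the pocket watch where they are.

Things in the scene. Friction and masses are not known exactly. Their poses are not given: they have to be found in the camera images.
- barrel: Brass lens barrel: cylinder 30 mm in diameter, 40 mm long, with a flat black cap 26 mm in diameter, 4 mm thick on each end (48 mm over the caps); 0.1 to 0.21 kg. Origin at its middle; x is its axis (ends alike). Starts lying level across the gauge's rail, loose between anvil and jaw, free to roll; its ends overhang rail and jaws, so it can be gripped by the two caps from above.
- gauge: Snap gauge fixed to the bench. Origin on the bench under it. Base 60 mm (x) by 250 mm (y), 10 mm thick. Steel rail along y, 22 mm wide, top 30 mm above the bench (a barrel's axis on it: 45 mm up, about along gauge x). At its -y end a grey anvil housing (y -95 to -50 mm, top 64 mm up) whose sprung anvil looks to +y; the sliding jaw rides on the +y side.
- jaw (a joint): Sliding jaw of the gauge, m; 0 is fully open (its face at gauge y = +55 mm), grows as it slides to gauge -y to close, up to 0.070; its face is at gauge y = 0.055 - value. Slides with about 2 N friction and stays where it is left unless pushed back.
- jaw_face (a point): The jaw's flat steel face, 20 mm wide (x), from 1 to 25 mm above the rail top; this point is in the face, 15 mm above the rail top; the face looks to gauge -y; axes as the gauge's.
- lug_top (a point): Top centre of the jaw's upright steel lug, pinched or pushed to move the jaw: 12 mm wide (gauge x), 16 mm long (gauge y), top 78 mm above the bench, standing 28 mm above the dark carriage (28 mm wide, 44 mm long). It is 28 mm to gauge +y of the jaw's face and moves with the jaw. Axes as the gauge's.
- anvil (a joint): Sprung anvil of the gauge, m; 0 is at rest (its face at gauge y = -30 mm), grows as it is pushed back to gauge -y, stop at 0.008. It starts to give at 1.5 N and takes 1 N more per mm.
- anvil_face (a point): The anvil's flat steel face plate, 20 mm wide (x), 22 mm high; this point is the centre of the face, 45 mm above the bench; it looks to gauge +y; axes as the gauge's.
- vrest: Sprung V-rest fixed to the bench, left or right of the gauge. Origin on the bench under its middle; base 80 mm (x) by 90 mm (y), 14 mm thick. On a spring above it rides a saddle with a 90 degree V groove, open upward, running along its x. Saddle and cheeks are only 26 mm long along x, so the barrel's caps overhang on both sides.
- saddle (a joint): How far the saddle has sunk, m; 0 is up at rest, grows downward to its stop at 0.016. It carries the barrel's weight without sinking; it starts to sink at about 3 N and takes 0.8 N more per mm (about 9 N at half travel, 8 mm). It springs back up when let go.
- seat (a point): Where the middle of the barrel lies when it is properly seated and centred: 85 mm above the bench with the saddle up, on the middle of the groove; moves down with the saddle. The groove's two flat steel cheeks slope at 45 degrees, 24 mm down the slope, their upper edges 2 mm below the seat point and 19 mm to either side. x runs along the groove, z is up.
- parts_jar: Small closed glass jar, 42 mm in diameter, 45 mm high, standing farther out than the work; origin under its base. Bystander.
- loupe: Black eye loupe, a cone 38 mm in diameter and 32 mm high standing on its wide end; origin under its base. Bystander.
- pocket_watch: Steel pocket watch lying face up, 46 mm in diameter, 11 mm thick; origin under its base. Bystander.
Things that resemble listed ones, but are neither listed nor needed, are in the scene too. What is shaped like the vrest but brown or red is not meant.

How it is judged:
On the way:
1. the jaw nips the barrel against the anvil with more than 2.5 N on both faces, and the anvil has given 0.8 mm (contact force between barrel and jaw_c0 above 2.5 N and contact force between barrel and anvil_c0 above 2.5 N and value of joint anvil above 0.0008 m), for 0.2 s.
At the end, for the whole second after the job is handed in: The barrel lies in the groove: within 7 mm of centred along it, 3 mm of the seat sideways and in height, 0.07 rad of its line; more than 2 N on each cheek; fingers still bearing on it with more than 3 N; saddle sunk 4 to 12.5 mm; at rest (contact force between barrel and saddle_c0 above 2 N and contact force between barrel and saddle_c1 above 2 N and contact force between the fingers and barrel above 3 N and value of joint saddle between 0.004 and 0.0125 m and x of barrel in the frame of seat between -0.007 and 0.007 m and y of barrel in the frame of seat between -0.003 and 0.003 m and z of barrel in the frame of seat between -0.003 and 0.003 m and angle between the x axis of barrel and the x axis of seat, either way round below 0.07 rad and linear speed of barrel below 0.02 m/s); the arm keeps its last pose, push and grip.
It fails at once if the barrel is squeezed in the gauge with more than 25 N (contact force between barrel and jaw_c0 above 25 N or contact force between barrel and anvil_c0 above 25 N).
It fails at once if the parts jar is shifted by more than 20 mm (distance of parts_jar from where it was at the start of the episode above 0.02 m).
It fails at once if the loupe is shifted by more than 20 mm (distance of loupe from where it was at the start of the episode above 0.02 m).
It fails at once if the pocket watch is shifted by more than 20 mm (distance of pocket_watch from where it was at the start of the episode above 0.02 m).
It also fails if it takes over 51 s, if anything falls off the work surface, if the arm or the gripper's body presses on something with over 40 N, if the wrist force passes 120 N, or if a joint passes its speed limit or range.

### The arm

A 6-joint arm with a two-finger parallel gripper is mounted at the origin on the work surface. World frame = base frame: x ahead of the robot, y to its left, z up, the work surface at z = 0. Lengths are in m, angles in rad, forces in N, time in s.
With the tool pointing down it reaches from about 0.375 to 0.9 m from the base axis. Payload 3.1 kg.
Tool frame: the origin (TCP) lies on the front face of the gripper's body, between the roots of the fingers; the fingertips stand 70 mm ahead of it and the grasp point (between the pads) lies 51 mm ahead of it; z points along the fingers, y is the line along which they close (so a half turn about z gives the same grasp; the last joint's range is limited). The gripper opens to 87 mm and grips with 3 to 60 N. Pads are 19 mm wide; open, the fingers measure 117 mm over their backs; the gripper's body (75 mm by 190 mm) begins 51 mm behind the grasp point.
Start: joints at [-1.3, 0.527, 1.433, -0, 1.181, -0.178], TCP at [0.271, -0.563, 0.292] pointing down, gripper open.
Joint ranges: [-3.08, 3.08], [-0.75, 2.2], [0.22, 2.44], [-1.43, 4.57], [0, 2.65], [-2.85, 2.85]. Speed limits (rad/s): [2.79, 2.79, 3.14, 3.14, 3.14, 3.14].

### API

Orientations are given as a unit quaternion [x, y, z, w].
In Python, from rig import robot, cams, ticket gives the robot as it stands. The module is installed in compiled form; this text tells all that it offers.
- The arm moves only by the shell command python3 -m crank 'ROWS' [FORCE]. ROWS is JSON, a list of rows, each a list of 7 numbers: the shift along the tool's x, y, z in cm, then the turn, a rotation vector about the tool's x, y, z in rad, then the closure, from 0 (fully open) to 1 (shut). A call has 1 to 5 rows; each row shifts and turns the commanded pose from where the row before left it, along the tool's axes as they then stand; what a row does not reach is not made up. A row lasts 1/8 s, in which the tool goes at most 62.5 mm and 10.7 degrees, less where a joint would pass 70% of its speed; a pose out of reach is approached as far as the arm can. A call is refused whole if a number of a shift passes 6.25 or a number of a turn 0.188, either way. A call with a gripper value outside its range is refused whole. The fingers move at their own pace and stop on an object; FORCE is the grip in N (left out, the last holds). Time passes only in rows, so rows that do not move let the fingers close. It gives the time, the measured TCP pose, the force, the opening and the grip force at its end, in the units of the state.
- robot.get_obs(): the state, without advancing time (a new reading comes with each control period).
- cams.camera(name): name is "scene" or "top" or "wrist"; returns the picture (480x640x3 uint8, red, green, blue); there is no depth.
- cams.camera_info(name): a dict with "intrinsics" (3x3 intrinsics, pixels), "pose" (4x4, takes a point from camera to world coordinates). Camera axes: x right, y down, z forward; pixel columns grow to the right and rows downward; lengths in m; the calibration is good to about 2 mm. A picture is of the moment at which its call begins: read the wrist's pose just before it. camera_info takes no time and is no camera call; for the wrist camera it gives the pose at the moment of the call.
- ticket.hand_in(): hands the job in; it is judged then, once.
The state is a dict: "time": time; "q": joint angles; "joint_velocities": joint speeds; "joint_torque": joint torques, N m; "position": TCP position; "tool_rot": TCP orientation; "ft_force": force on the tool from outside, world axes, zero at the start; "moment": the same for the moment, N m; "grip_width": finger opening in m; "grip_force": force on a finger pad.
Only numpy, scipy, OpenCV 4.12 (cv2) and the standard library are available. Lean on these libraries where they do the work, as an engineer would, in place of code of your own. Each camera call takes 0.05 s, during which the arm holds its last target. There are 200 camera calls.

## Working session

There is one attempt and no reset: what is moved stays moved. The work goes in short steps, Python scripts to look and compute and a shell command to move; the robot and the scene stay as the last step left them, time stands still between calls to the robot, and variables do not carry over. Pictures are saved under pics/ and viewed, at most 10 in all, crops included, and the job is handed in when it is done.

```bash
mkdir -p pics
python3 - <<'E'
from rig import robot,cams
import cv2,numpy as np
o=robot.get_obs();print(o)
for n in("scene","top"):
    cv2.imwrite(f"pics/{n}0.png",cams.camera(n)[:,:,::-1]);i=cams.camera_info(n);print(n,np.array(i["intrinsics"]).round(1).tolist(),np.array(i["pose"]).round(3).tolist())
E
```

```text
{'time': 0.0, 'q': array([-1.30049394e+00,  5.28467909e-01,  1.43390852e+00, -3.64973418e-05,
        1.18137899e+00, -1.78492579e-01]), 'joint_velocities': array([ 0.00048955,  0.00123373,  0.00087199, -0.00078405,  0.00201815,
       -0.00102488]), 'joint_torque': array([ 7.97986104e-04, -4.40042818e+01, -1.76588792e+01,  6.33742777e-02,
        5.83713397e-02, -1.57520244e-04]), 'position': array([ 0.27103974, -0.56252227,  0.29126842]), 'tool_rot': array([ 9.74926240e-01,  2.22525634e-01, -6.64804536e-05, -1.07946903e-03]), 'ft_force': array([-1.05522731,  0.73444627,  0.76057792]), 'moment': array([-0.02929136,  0.02343769, -0.00051994]), 'grip_force': 0.0, 'grip_width': 0.08694269057369194}
scene [[458.9, 0.0, 322.8], [0.0, 458.9, 230.8], [0.0, 0.0, 1.0]] [[-0.587, 0.426, -0.689, 1.145], [0.81, 0.317, -0.494, 0.39], [0.008, -0.847, -0.531, 0.533], [0.0, 0.0, 0.0, 1.0]]
top [[573.7, 0.0, 323.4], [0.0, 573.7, 238.4], [0.0, 0.0, 1.0]] [[-0.008, -0.983, 0.183, 0.427], [-1.0, 0.007, -0.006, 0.004], [0.004, -0.183, -0.983, 0.965], [0.0, 0.0, 0.0, 1.0]]
```

View pics/top0.png

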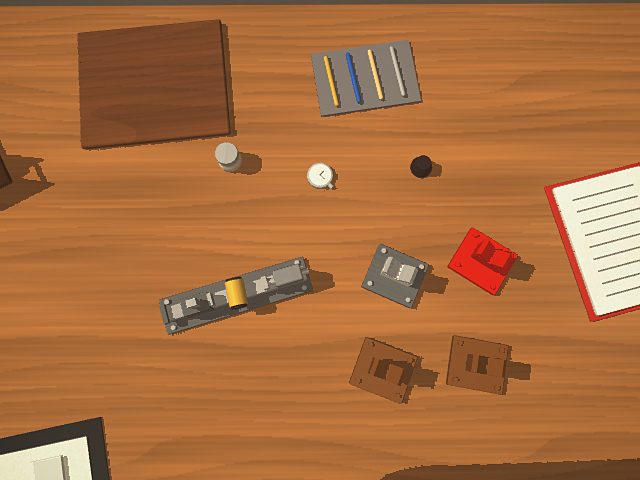

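View pics/scene0.png

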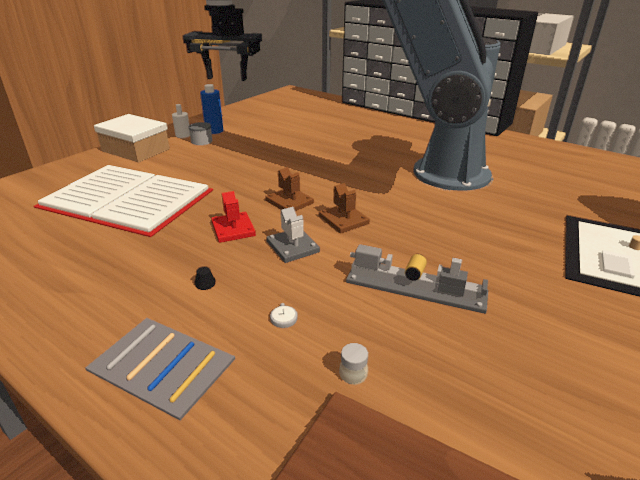

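The top view shows four rests: grey (397,276), red (484,261), brown (387,370) and brown (480,364). The grey one fits, because brown and red are excluded. The gauge runs from (165,315) to (310,275), with the anvil housing on the right (287,275), the lug at about (190,302) and the brass barrel at (235,293). Jar is at (228,157), watch at (320,176), loupe at (421,167). I'll confirm in an enlarged crop.

Run:
```python
import cv2,numpy as np
a=cv2.imread("pics/top0.png")
b=cv2.resize(a[235:345,150:450],None,fx=2.66,fy=2.66,interpolation=cv2.INTER_CUBIC)
s=cv2.imread("pics/scene0.png")[195:315,255:495]
c=cv2.resize(s,None,fx=2.4,fy=2.4,interpolation=cv2.INTER_CUBIC)
im=np.zeros((b.shape[0]+c.shape[0],b.shape[1],3),np.uint8);im[:b.shape[0]]=b;im[b.shape[0]:,:c.shape[1]]=c
cv2.imwrite("pics/crop1.png",im);print(im.shape)
```

```text
(581, 798, 3)
```

View pics/crop1.png

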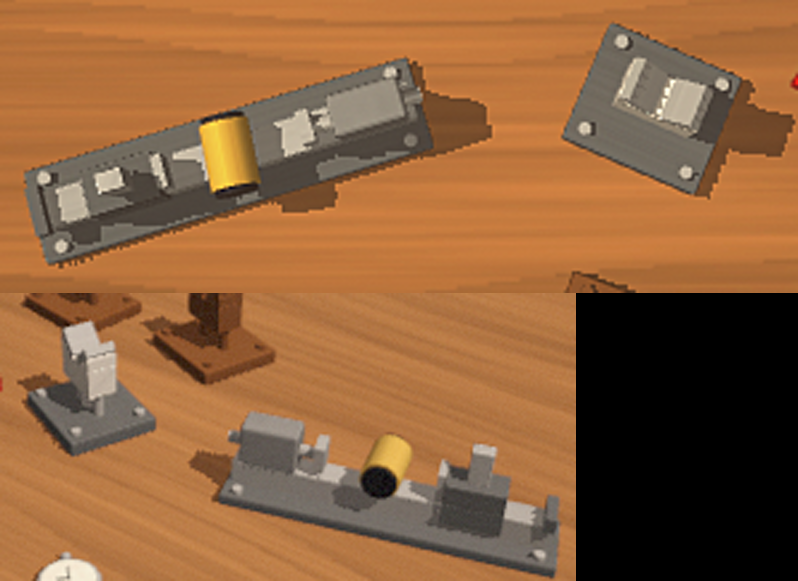

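The crop confirms the grey rest as the target: its groove runs between pale cheeks at crop (635,80) and (685,105), across the shorter screw spacing. The gauge has its anvil on the right and its jaw lug at crop (108,180). I'll turn the pixels into poses next.

```bash
cat > h.py <<'E'
from rig import robot,cams
import cv2,numpy as np
from scipy.spatial.transform import Rotation as R
def ray(info,uv,z):
    K=np.array(info["intrinsics"]);P=np.array(info["pose"])
    d=P[:3,:3]@np.linalg.solve(K,np.array([uv[0],uv[1],1.]));o=P[:3,3]
    return o+d*(z-o[2])/d[2]
def plan(xy,z,yaw_y=None):
    """rows needed: shift in tool axes (cm) to bring grasp point to xy,z ; turn about tool z so tool y is along angle yaw_y"""
    o=robot.get_obs();r=R.from_quat(o["tool_rot"]);t=np.array([*xy,z])-np.array(o["position"])-r.apply([0,0,.051])
    y=r.apply([0,1,0]);s="tool-axes shift cm %s"%(r.inv().apply(t)*100).round(2)
    if yaw_y is not None:
        d=yaw_y-np.arctan2(y[1],y[0]);d=(d+np.pi/2)%np.pi-np.pi/2
        s+=" turn z %.3f"%(-d)
    print(s,"tilt",r.apply([0,0,1]).round(4),"F",np.round(o["ft_force"],1),"w",round(o["grip_width"],4),"t",round(o["time"],2))
E
python3 - <<'E'
from h import *
i=cams.camera_info("top")
f=lambda u,z:ray(i,(150+u[0]/2.66,235+u[1]/2.66),z)
G=[f(u,.012) for u in[(44,177),(62,246),(391,72),(411,140)]]
V=[f(u,.016) for u in[(622,41),(723,85),(586,128),(686,173)]]
for n,S in(("G",G),("V",V)):
    S=np.array(S);print(n,S.round(4).tolist(),S.mean(0).round(4))
    if n=="G": y=(S[0]+S[1]-S[2]-S[3])/2; print("yaw",np.arctan2(y[1],y[0])-np.pi/2,np.linalg.norm(y))
    else: x=(S[0]+S[1]-S[2]-S[3])/2; print("yaw x",np.arctan2(x[1],x[0]),np.linalg.norm(x))
print("lug",f((108,180),.078),"barrel",f((229,154),.055))
E
```

```text
G [[0.5006, 0.2588, 0.012], [0.4581, 0.2459, 0.012], [0.5649, 0.0431, 0.012], [0.5219, 0.0306, 0.012]] [0.5114 0.1446 0.012 ]
yaw 0.2888180755608454 0.22478735628991933
V [[0.5829, -0.1026, 0.016], [0.5545, -0.1652, 0.016], [0.5281, -0.0786, 0.016], [0.4997, -0.14, 0.016]] [ 0.5413 -0.1216  0.016 ]
yaw x -0.42125923727180065 0.060078601009802605
lug [0.49349566 0.20411181 0.078     ] barrel [0.5100876 0.1378363 0.055    ]
```

```bash
python3 -c "
from h import *
plan((.4935,.204),.22,.289)"
```

```text
tool-axes shift cm [ 53.3  -59.41   2.17] turn z -1.411 tilt [-5.0e-04  1.8e-03 -1.0e+00] F [0.  0.7 0. ] w 0.0872 t 0.1
```

```bash
python3 -m crank '[[3.34,-3.72,0,0,0,-0.18,0],[3.95,-3.07,0,0,0,-0.18,0],[4.43,-2.31,0,0,0,-0.18,0],[4.78,-1.48,0,0,0,-0.18,0],[4.96,-0.6,0,0,0,-0.18,0]]' 20; python3 -c "
from h import *
plan((.4935,.204),.22,.289)"
```

```text
time: 0.72
position: [0.3408, -0.3213, 0.292]
tool_rot: [0.779, 0.627, 0.0, -0.0]
ft_force: [1.3, 0.6, 0.2]
grip_width: 0.0871
grip_force: 0.0
tool-axes shift cm [54.58  3.62  2.13] turn z -0.506 tilt [-1.e-04  6.e-04 -1.e+00] F [1.3 0.6 0.2] w 0.0871 t 0.72
```

```bash
python3 -m crank '[[5.98,0.4,0,0,0,-0.18,0],[5.8,1.46,0,0,0,-0.18,0],[5.45,2.48,0,0,0,-0.146,0],[5.04,3.25,0,0,0,0,0],[5.04,3.25,0,0,0,0,0]]'; python3 -c "
from h import *
plan((.4935,.204),.22,.289)"
```

```text
time: 1.35
position: [0.4262, -0.0339, 0.2922]
tool_rot: [0.6, 0.8, 0.0, 0.0]
ft_force: [1.4, -0.5, -0.8]
grip_width: 0.0869
grip_force: 0.0
tool-axes shift cm [20.96 13.11  2.12] turn z -0.005 tilt [ 3.e-04 -1.e-04 -1.e+00] F [ 1.4 -0.5 -0.8] w 0.0869 t 1.35
```

```bash
python3 -m crank '[[5.2,3.3,0.5,0,0,0,0],[5.2,3.3,0.5,0,0,0,0],[5.2,3.3,0.5,0,0,0,0],[5.3,3.2,0.5,0,0,0,0],[0,0,0,0,0,0,0]]'
python3 - <<'E'
from h import *
plan((.4935,.204),.22,.289)
i=cams.camera_info("wrist");cv2.imwrite("pics/w1.png",cams.camera("wrist")[:,:,::-1])
import json
json.dump({k:np.array(v).tolist() for k,v in i.items() if k in("pose","intrinsics")},open("w1.json","w"));print(np.array(i["pose"]).round(4),i["intrinsics"])
E
```

```text
time: 1.98
position: [0.4934, 0.2053, 0.2716]
tool_rot: [0.597, 0.802, 0.0, -0.0]
ft_force: [0.1, -1.5, 0.1]
grip_width: 0.0868
grip_force: 0.0
tool-axes shift cm [-0.13 -0.04  0.06] turn z 0.001 tilt [ 3.e-04  8.e-04 -1.e+00] F [ 0.1 -1.5  0.1] w 0.0868 t 1.98
[[ 9.581e-01  2.757e-01  7.780e-02  4.730e-01]
 [ 2.865e-01 -9.223e-01 -2.593e-01  2.774e-01]
 [ 3.000e-04  2.707e-01 -9.627e-01  3.640e-01]
 [ 0.000e+00  0.000e+00  0.000e+00  1.000e+00]] [[345.27705039   0.         316.18966162]
 [  0.         345.27705039 235.11491717]
 [  0.           0.           1.        ]]
```

View pics/w1.png

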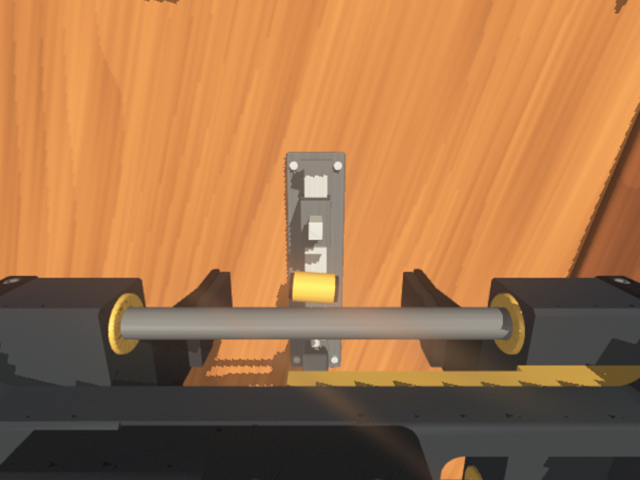

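The wrist view shows the gauge upright in the picture: screws at (294,166), (338,166), (297,360) and (334,360), lug top around (315,227), barrel at (314,287).

Run:
```python
from h import *
import json
i=json.load(open("w1.json"));a=cv2.imread("pics/w1.png");h=cv2.cvtColor(a,cv2.COLOR_BGR2HSV)
S=[]
for (u,v) in[(294,166),(338,166),(297,360),(334,360)]:
    p=a[v-6:v+7,u-6:u+7].min(2);ys,xs=np.nonzero(p>150);S.append(ray(i,(u-6+xs.mean(),v-6+ys.mean()),.012));print((u-6+xs.mean()).round(1),(v-6+ys.mean()).round(1),len(xs))
S=np.array(S);c=S.mean(0);y=S[:2].mean(0)-S[2:].mean(0);print(S.round(4).tolist(),c,"yaw",np.arctan2(y[1],y[0])-np.pi/2,np.linalg.norm(y))
def blob(m,x0,y0,x1,y1):
    k=np.zeros_like(m);k[y0:y1,x0:x1]=m[y0:y1,x0:x1];ys,xs=np.nonzero(k);print("box",xs.min(),xs.max(),ys.min(),ys.max(),len(xs));return (xs.min()+xs.max()+1)/2,(ys.min()+ys.max()+1)/2
l=blob((a.min(2)>150).astype(np.uint8),300,208,332,245);print("lug",ray(i,l,.078))
b=blob(((h[...,1]>130)&(h[...,0]>20)).astype(np.uint8),285,265,345,306);print("barrel",ray(i,b,.052))
print(a[200:250:3,316].tolist())
plan(ray(i,l,.078)[:2],.072,.289)
```

```text
293.4 165.0 62
337.6 165.0 61
nan nan 0
334.1 359.4 39
[[0.4586, 0.246, 0.012], [0.5011, 0.2586, 0.012], [nan, nan, nan], [0.5653, 0.0429, 0.012]] [nan nan nan] yaw nan nan
box 309 322 216 239 320
lug [0.49415812 0.20638387 0.078     ]
box 293 334 274 298 929
barrel [0.51115322 0.14264474 0.052     ]
[[108, 118, 125], [126, 135, 143], [126, 134, 142], [127, 136, 144], [126, 135, 142], [136, 148, 156], [153, 170, 178], [156, 171, 180], [221, 233, 238], [221, 233, 239], [219, 231, 237], [216, 229, 235], [210, 224, 231], [186, 202, 214], [79, 89, 104], [126, 138, 148], [203, 222, 228]]
tool-axes shift cm [ 0.26  0.25 14.85] turn z -0.001 tilt [-1.2e-03 -5.0e-04 -1.0e+00] F [-0.2 -0.4 -0.3] w 0.0874 t 2.02<stdin>:6: RuntimeWarning: Mean of empty slice.
  ret = ret.dtype.type(ret / rcount)
```

```bash
python3 -m crank '[[0.1,0.15,4.5,0,0,0,0],[0,0,5,0,0,0,0.3],[0,0,4,0,0,0,0.5],[0,0,1.35,0,0,0,0.6],[0,0,0,0,0,0,0.7]]' 25; python3 -c "
from h import *
plan((.4937,.2045),.072,.289)"
```

```text
time: 2.65
position: [0.4942, 0.2019, 0.1236]
tool_rot: [0.6, 0.8, -0.001, -0.0]
ft_force: [-0.6, 0.1, -0.1]
grip_width: 0.0552
grip_force: 0.0
tool-axes shift cm [0.26 0.03 0.06] turn z -0.006 tilt [-1.5e-03 -4.0e-04 -1.0e+00] F [-0.6  0.1 -0.1] w 0.0552 t 2.65
```

```bash
python3 -m crank '[[0.2,0,0,0,0,0,1],[0,0,0,0,0,0,1],[0,0,0,0,0,0,1],[0,0,0,0,0,0,1],[0,0,0,0,0,0,1]]' 25; python3 -c "
from h import *
plan((.4937,.2045),.072,.289)"
```

```text
time: 3.28
position: [0.493, 0.2048, 0.1241]
tool_rot: [0.6, 0.8, -0.001, -0.001]
ft_force: [-2.5, -0.7, 4.8]
grip_width: 0.0118
grip_force: 25.0
tool-axes shift cm [-0.04  0.07  0.11] turn z -0.004 tilt [-1.8e-03 -5.0e-04 -1.0e+00] F [-2.5 -0.7  4.8] w 0.0118 t 3.27
```

```bash
python3 -m crank '[[-0.9,0,0,0,0,0,1],[-0.9,0,0,0,0,0,1],[-0.7,0,0,0,0,0,1],[-0.3,0,0,0,0,0,1],[0,0,0,0,0,0,1]]'
python3 - <<'E'
from h import *
plan((.4937,.2045),.072,.289)
a=cams.camera("top")[:,:,::-1];s=cams.camera("scene")[:,:,::-1]
im=np.hstack([cv2.resize(a[250:330,150:320],(400,188)),cv2.resize(s[240:310,340:490],(400,188))])
cv2.imwrite("pics/n1.png",cv2.resize(im,(800,376)))
E
```

```text
time: 3.9
position: [0.5011, 0.1775, 0.1241]
tool_rot: [0.6, 0.8, -0.001, -0.0]
ft_force: [-3.4, -0.8, 6.2]
grip_width: 0.0115
grip_force: 25.0
tool-axes shift cm [2.8  0.06 0.11] turn z -0.005 tilt [-1.5e-03 -4.0e-04 -1.0e+00] F [-3.4 -0.8  6.2] w 0.0115 t 3.9
```

View pics/n1.png

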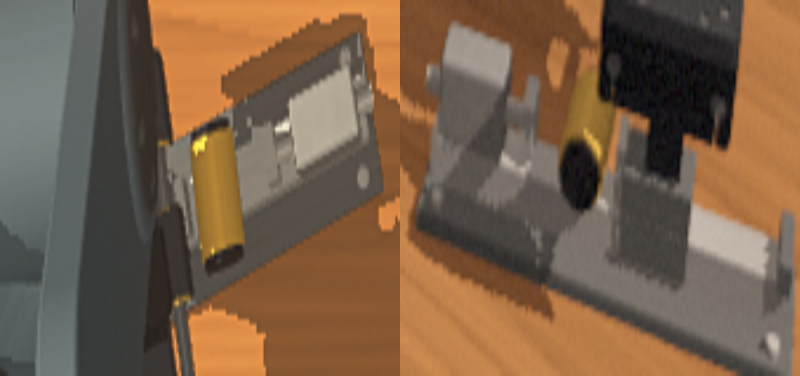

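The jaw follows the lug and has the barrel rolling ahead of it, with a few mm still to go to the anvil. I'll close in small steps and watch the force along gauge y.

```bash
cat > f.py <<'E'
from h import *
o=robot.get_obs();g=np.array([-.285,.958,0]);print("Fy %.2f pos_y %.4f"%(g@o["ft_force"],g@(np.array(o["position"])-[.5114,.1446,0])), "t",round(o["time"],2))
E
python3 f.py; python3 -m crank '[[-0.2,0,0,0,0,0,1],[-0.2,0,0,0,0,0,1],[-0.1,0,0,0,0,0,1],[0,0,0,0,0,0,1]]'>/dev/null; python3 f.py;python3 -m crank '[[-0.1,0,0,0,0,0,1],[0,0,0,0,0,0,1]]' >/dev/null; python3 f.py
```

```text
Fy 0.24 pos_y 0.0345 t 4.0
Fy 1.76 pos_y 0.0298 t 4.5
Fy 2.02 pos_y 0.0289 t 4.75
```

```bash
python3 -m crank '[[-0.1,0,0,0,0,0,1],[0,0,0,0,0,0,1]]'>/dev/null; python3 f.py;python3 -m crank '[[-0.1,0,0,0,0,0,1],[0,0,0,0,0,0,1]]' >/dev/null; python3 f.py
```

```text
Fy 1.79 pos_y 0.0279 t 5.0
Fy 1.93 pos_y 0.0269 t 5.25
```

```bash
python3 -m crank '[[-0.1,0,0,0,0,0,1],[0,0,0,0,0,0,1]]'>/dev/null; python3 f.py;python3 -m crank '[[-0.1,0,0,0,0,0,1],[0,0,0,0,0,0,1]]' >/dev/null; python3 f.py; python3 -m crank '[[-0.1,0,0,0,0,0,1],[0,0,0,0,0,0,1]]' >/dev/null; python3 f.py
```

```text
Fy 1.92 pos_y 0.0259 t 5.5
Fy 1.04 pos_y 0.0249 t 5.75
Fy 2.11 pos_y 0.0239 t 6.0
```

Run:
```python
from h import *
a=cams.camera("top")[:,:,::-1];s=cams.camera("scene")[:,:,::-1]
im=np.hstack([cv2.resize(a[250:330,180:350],(400,188)),cv2.resize(s[240:310,340:490],(400,188))])
cv2.imwrite("pics/n2.png",cv2.resize(im,(800,376)))
```

```text
(no output)
```

View pics/n2.png

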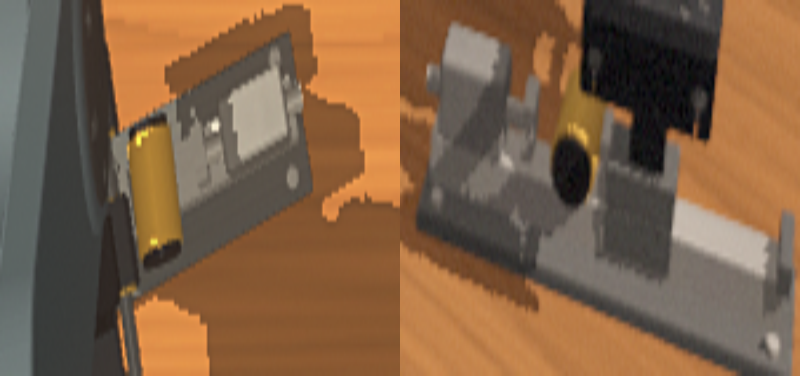

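Run:
```python
from h import *
i=cams.camera_info("top")
def gy(u,z):
    p=ray(i,u,z)-[.5114,.1446,0];return (np.array([.958,.285,0])@p).round(4),(np.array([-.285,.958,0])@p).round(4)
print("barrel",gy((246.7,291.5),.047))
print("anvil plate crop1",[gy((150+u/2.66,235+v/2.66),.056) for u,v in((282,130),(297,130),(314,130))])
print("housing front",gy((150+330/2.66,235+115/2.66),.064),gy((150+405/2.66,235+95/2.66),.064))
```

```text
barrel (np.float64(-0.005), np.float64(-0.022))
anvil plate crop1 [(np.float64(0.0012), np.float64(-0.0402)), (np.float64(-0.0014), np.float64(-0.0488)), (np.float64(-0.0043), np.float64(-0.0585))]
housing front (np.float64(0.0004), np.float64(-0.0705)) (np.float64(-0.0011), np.float64(-0.1163))
```

The picture shows the barrel still short of the anvil plate, and the housing measures 20 mm further to -y, so the gauge origin is not at the screw centre. About 13 mm remain to contact.

```bash
python3 -m crank '[[-0.4,0,0,0,0,0,1],[-0.4,0,0,0,0,0,1],[-0.2,0,0,0,0,0,1],[0,0,0,0,0,0,1]]'>/dev/null; python3 f.py;python3 -m crank '[[-0.1,0,0,0,0,0,1],[0,0,0,0,0,0,1]]' >/dev/null; python3 f.py; python3 -m crank '[[-0.1,0,0,0,0,0,1],[0,0,0,0,0,0,1]]' >/dev/null; python3 f.py
```

```text
Fy 0.89 pos_y 0.0137 t 6.6
Fy 1.70 pos_y 0.0128 t 6.85
Fy 1.31 pos_y 0.0119 t 7.1
```

```bash
python3 -m crank '[[-0.1,0,0,0,0,0,1],[0,0,0,0,0,0,1]]'>/dev/null; python3 f.py;python3 -m crank '[[-0.1,0,0,0,0,0,1],[0,0,0,0,0,0,1]]' >/dev/null; python3 f.py
```

```text
Fy 2.09 pos_y 0.0109 t 7.35
Fy 3.00 pos_y 0.0101 t 7.6
```

```bash
python3 -m crank '[[-0.1,0,0,0,0,0,1],[0,0,0,0,0,0,1]]'>/dev/null; python3 f.py;python3 -m crank '[[-0.1,0,0,0,0,0,1],[0,0,0,0,0,0,1]]' >/dev/null; python3 f.py;python3 -m crank '[[-0.1,0,0,0,0,0,1],[0,0,0,0,0,0,1]]' >/dev/null; python3 f.py
```

```text
Fy 4.80 pos_y 0.0095 t 7.85
Fy 6.36 pos_y 0.0087 t 8.1
Fy 5.19 pos_y 0.0079 t 8.35
```

```bash
python3 -m crank '[[-0.1,0,0,0,0,0,1],[0,0,0,0,0,0,1],[0,0,0,0,0,0,1]]'>/dev/null; python3 f.py;python3 -m crank '[[-0.05,0,0,0,0,0,1],[0,0,0,0,0,0,1],[0,0,0,0,0,0,1],[0,0,0,0,0,0,1],[0,0,0,0,0,0,1]]' >/dev/null; python3 f.py
python3 - <<'E'
from h import *
a=cams.camera("top")[:,:,::-1];s=cams.camera("scene")[:,:,::-1]
im=np.hstack([cv2.resize(a[240:320,200:320],(420,280)),cv2.resize(s[240:320,340:449],(380,280))])
cv2.imwrite("pics/n3.png",im)
E
```

```text
Fy 6.59 pos_y 0.0071 t 8.72
Fy 7.25 pos_y 0.0068 t 9.35
```

View pics/n3.png

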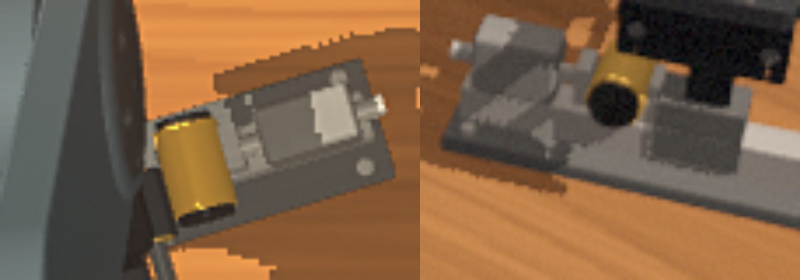

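The barrel sits between the jaw and the anvil plate, and Fy minus the friction is about 5 N, so it is nipped with the anvil given about 3.5 mm. I'll ease the jaw back 3 mm, release and rise.

```bash
python3 -m crank '[[0.15,0,0,0,0,0,1],[0.15,0,0,0,0,0,1],[0,0,0,0,0,0,0],[0,0,0,0,0,0,0],[0,0,-2,0,0,0,0]]' >/dev/null; python3 f.py; python3 -m crank '[[-2,0,-4,0,0,0,0],[0,0,-4,0,0,0,0],[0,0,-2,0,0,0,0],[0,0,0,0,0,0,0],[0,0,0,0,0,0,0]]'
python3 - <<'E'
from h import *
i=cams.camera_info("wrist");a=cams.camera("wrist")[:,:,::-1];cv2.imwrite("pics/w2.png",a)
np.savez("w2.npz",K=i["intrinsics"],P=i["pose"])
E
```

```text
Fy -0.36 pos_y 0.0081 t 10.07
time: 10.7
position: [0.5142, 0.1332, 0.2428]
tool_rot: [0.6, 0.8, -0.0, -0.001]
ft_force: [-0.6, 0.0, 0.8]
grip_width: 0.0828
grip_force: 0.0
```

View pics/w2.png

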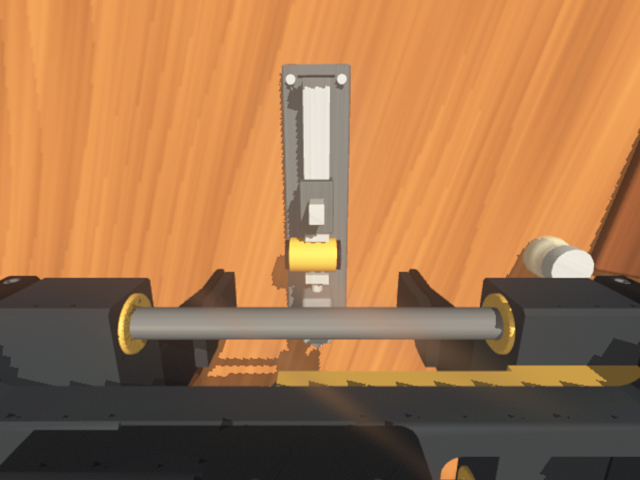

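The barrel is held between jaw and anvil, centred near (314,254) and lying along gauge x. I'll measure it and plan the grasp.

Run:
```python
from h import *
d=np.load("w2.npz");i={"intrinsics":d["K"],"pose":d["P"]};a=cv2.imread("pics/w2.png");h=cv2.cvtColor(a,cv2.COLOR_BGR2HSV)
m=((h[...,1]>130)&(h[...,2]>60)).astype(np.uint8);k=np.zeros_like(m);k[233:275,288:338]=m[233:275,288:338]
ys,xs=np.nonzero(k)
col=k.sum(0);rows=np.nonzero(k.sum(1)>20)[0];cc=np.nonzero(col>12)[0];print(cc.min(),cc.max(),rows.min(),rows.max())
u=(cc.min()+cc.max()+1)/2;v=(rows.min()+rows.max()+1)/2
# silhouette: rays tangent to the cylinder -> intersect mean ray with axis height
p=ray(i,(u,v),.045);print(p,a[254,284:345].max(1).tolist())
g=p-[.5114,.1446,0];print("gauge",np.array([.958,.285,0])@g,np.array([-.285,.958,0])@g)
plan(p[:2],.045,.289)
```

```text
288 336 239 270
[0.51878476 0.10840357 0.045     ] [195, 122, 112, 112, 161, 252, 255, 255, 255, 255, 255, 255, 255, 255, 255, 255, 255, 255, 255, 255, 255, 255, 255, 255, 255, 255, 255, 255, 255, 255, 255, 255, 255, 255, 255, 255, 255, 255, 255, 255, 255, 255, 255, 255, 255, 255, 255, 255, 255, 255, 255, 255, 255, 140, 98, 102, 111, 135, 152, 151, 150]
gauge -0.003241380256642838 -0.03678083532435832
tool-axes shift cm [-2.53 -0.19 14.64] turn z -0.005 tilt [-2.6e-03 -1.0e-04 -1.0e+00] F [-0.8 -0.1  0.7] w 0.0845 t 10.75
```

```bash
python3 -m crank '[[-2.5,-0.2,0,0,0,0,0],[0,0,5,0,0,0,0],[0,0,5,0,0,0,0],[0,0,4,0,0,0,0],[0,0,0.6,0,0,0,0]]' 30; python3 -c "
from h import *
plan((.5188,.1084),.045,.289)"
```

```text
time: 11.38
position: [0.5173, 0.1087, 0.0942]
tool_rot: [0.6, 0.8, -0.003, -0.003]
ft_force: [-0.2, 0.1, 0.7]
grip_width: 0.0868
grip_force: 0.0
tool-axes shift cm [-0.09  0.18 -0.18] turn z -0.005 tilt [-8.4e-03  1.0e-04 -1.0e+00] F [-0.2  0.1  0.7] w 0.0868 t 11.38
```

```bash
python3 -m crank '[[0,0.1,0,0,0,0,0.5],[0,0,0,0,0,0,1],[0,0,0,0,0,0,1],[0,0,0,0,0,0,1],[0,0,0,0,0,0,1]]' 30; python3 -m crank '[[0,0,-1,0,0,0,1],[0,0,-2,0,0,0,1],[0,0,-3,0,0,0,1],[0,0,-4,0,0,0,1],[0,0,-2,0,0,0,1]]'
python3 -c "
from h import *
plan((.5413,-.1216),.16,-.421)"
```

```text
time: 12.0
position: [0.5189, 0.1089, 0.0982]
tool_rot: [0.6, 0.8, -0.001, -0.001]
ft_force: [-4.0, -2.0, 6.7]
grip_width: 0.0478
grip_force: 29.9
time: 12.62
position: [0.5221, 0.1092, 0.2204]
tool_rot: [0.6, 0.8, 0.002, 0.002]
ft_force: [0.6, -0.7, -1.5]
grip_width: 0.0477
grip_force: 29.9
tool-axes shift cm [-22.69  -4.65   0.94] turn z 0.705 tilt [ 5.4e-03  3.0e-04 -1.0e+00] F [ 0.6 -0.7 -1.5] w 0.0477 t 12.62
```

```bash
python3 -m crank '[[-5.27,-1.57,-0.4,0,0,0.176,1],[-5.47,-0.62,-0.4,0,0,0.176,1],[-5.49,0.35,-0.4,0,0,0.176,1],[-5.35,1.3,-0.4,0,0,0.176,1],[-5.03,2.2,-0.4,0,0,0,1]]'
python3 -m crank '[[0,0,0,0,0,0,1],[0,0,0,0,0,0,1]]' >/dev/null
python3 - <<'E'
from h import *
plan((.5413,-.1216),.16,-.421)
i=cams.camera_info("wrist");a=cams.camera("wrist")[:,:,::-1].copy();cv2.imwrite("pics/w3.png",a)
np.savez("w3.npz",K=i["intrinsics"],P=i["pose"])
K=np.array(i["intrinsics"]);P=np.array(i["pose"]);c=P[:3,:3].T@(np.array([.5413,-.1216,.083])-P[:3,3]);uv=(K@c/c[2])[:2];print(uv)
u,v=uv.astype(int);x0,y0=max(0,u-80),max(0,v-60);print(x0,y0)
cv2.imwrite("pics/w3c.png",cv2.resize(a[y0:y0+120,x0:x0+160],(800,600),interpolation=cv2.INTER_CUBIC))
E
```

```text
time: 13.25
position: [0.5195, -0.1679, 0.2385]
tool_rot: [0.839, 0.544, 0.001, 0.001]
ft_force: [0.3, 1.0, -1.3]
grip_width: 0.048
grip_force: 29.9
tool-axes shift cm [4.94 0.24 2.69] turn z -0.000 tilt [ 0.e+00  7.e-04 -1.e+00] F [ 0.5  0.3 -2.2] w 0.0481 t 13.5
[319.0476748  175.92272396]
239 115
```

View pics/w3c.png

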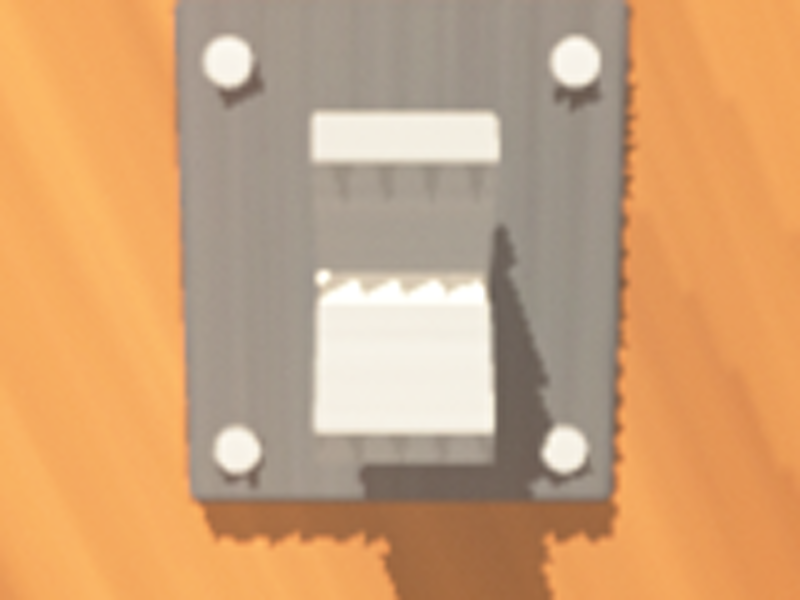

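The enlarged view shows the grey rest's cheeks with inner upper edges at crop rows 162 and 432, columns about 312–498. The screws are at (228,61), (576,61), (237,450) and (564,450).

Run:
```python
from h import *
d=np.load("w3.npz");i={"intrinsics":d["K"],"pose":d["P"]}
f=lambda u,v,z:ray(i,(239+u/5-.4,115+v/5-.4),z)
E=[f(312,162,.083),f(499,162,.083),f(314,432,.083),f(496,432,.083)]
E=np.array(E);c=E.mean(0);x=(E[1]+E[3]-E[0]-E[2])/2;y=(E[0]+E[1]-E[2]-E[3])/2
print(c.round(4),"len",np.linalg.norm(x).round(4),np.linalg.norm(y).round(4),"ang",np.arctan2(x[1],x[0]),np.arctan2(y[1],y[0])-np.pi/2)
print("groove bottom",f(404,275,.066))
S=np.array([f(u,v,.016) for u,v in((228,61),(576,61),(237,450),(564,450))]);print(S.mean(0));x=S[1]+S[3]-S[0]-S[2];y=S[0]+S[1]-S[2]-S[3];print(np.arctan2(x[1],x[0]),np.arctan2(y[1],y[0])-np.pi/2)
plan(c[:2],.11,-.421)
```

```text
[ 0.5421 -0.1209  0.083 ] len 0.0262 0.0379 ang -0.42068925277231745 -0.41987188270530496
groove bottom [ 0.54286012 -0.1190693   0.066     ]
[ 0.54201593 -0.12081404  0.016     ]
-0.4206950061110506 -0.4225498322625971
tool-axes shift cm [4.97 0.34 7.67] turn z 0.001 tilt [-5.e-04  8.e-04 -1.e+00] F [ 0.3 -0.1 -1.8] w 0.0477 t 13.55
```

```bash
python3 -m crank '[[2.5,0.2,1,0,0,0,1],[2.47,0.14,2,0,0,0,1],[0,0,3.5,0,0,0,1],[0,0,1.2,0,0,0,1],[0,0,0,0,0,0,1]]' 30; python3 -c "
from h import *
plan((.542,-.1208),.087,-.421)"
```

```text
time: 14.18
position: [0.5421, -0.121, 0.1602]
tool_rot: [0.839, 0.545, -0.001, -0.001]
ft_force: [0.6, -0.3, -2.3]
grip_width: 0.048
grip_force: 29.9
tool-axes shift cm [ 0.01 -0.    2.22] turn z 0.002 tilt [-1.9e-03  9.0e-04 -1.0e+00] F [ 0.6 -0.3 -2.3] w 0.048 t 14.18
```

```bash
cat > g.py <<'E'
from h import *
o=robot.get_obs();r=R.from_quat(o["tool_rot"]);print("F tool",r.inv().apply(o["ft_force"]).round(1),"tcp z %.4f"%o["position"][2],end=" ");plan((.542,-.1208),.087,-.421)
E
python3 -m crank '[[0,0,1,0,0,0,1],[0,0,0.6,0,0,0,1],[0,0,0.2,0,0,0,1],[0,0,0,0,0,0,1]]' >/dev/null; python3 g.py
python3 -m crank '[[0,0,0.2,0,0,0,1],[0,0,0,0,0,0,1]]' >/dev/null; python3 g.py
python3 -m crank '[[0,0,0.2,0,0,0,1],[0,0,0,0,0,0,1]]' >/dev/null; python3 g.py
```

```text
F tool [-0.3  0.1  1.8] tcp z 0.1428 tool-axes shift cm [ 0.1  -0.1   0.48] turn z 0.001 tilt [ 0. -0. -1.] F [-0.  -0.3 -1.8] w 0.0476 t 14.68
F tool [ 0.  -0.1  1.5] tcp z 0.1408 tool-axes shift cm [ 0.09 -0.1   0.28] turn z 0.001 tilt [ 0. -0. -1.] F [-0.1  0.1 -1.5] w 0.0474 t 14.93
F tool [-0.6 -0.7  0.7] tcp z 0.1388 tool-axes shift cm [ 0.1  -0.11  0.08] turn z 0.001 tilt [ 1.e-04 -3.e-04 -1.e+00] F [-0.9 -0.3 -0.7] w 0.0478 t 15.18
```

```bash
python3 -m crank '[[0.08,-0.1,0.1,0,0,0,1],[0,0,0,0,0,0,1]]' >/dev/null; python3 g.py
python3 -m crank '[[0,0,0.2,0,0,0,1],[0,0,0,0,0,0,1]]' >/dev/null; python3 g.py
python3 -m crank '[[0,0,0.2,0,0,0,1],[0,0,0,0,0,0,1]]' >/dev/null; python3 g.py
```

```text
F tool [-5.   1.9 -2.1] tcp z 0.1382 tool-axes shift cm [ 0.08 -0.11  0.02] turn z 0.002 tilt [ 0.0017 -0.0021 -1.    ] F [-0.3 -5.4  2.2] w 0.0477 t 15.43
F tool [-5.7  2.2 -3.3] tcp z 0.1363 tool-axes shift cm [ 0.08 -0.11 -0.17] turn z 0.001 tilt [ 0.0016 -0.0019 -1.    ] F [-0.3 -6.1  3.3] w 0.0478 t 15.68
F tool [-5.5  1.2 -4.8] tcp z 0.1345 tool-axes shift cm [ 0.08 -0.11 -0.35] turn z 0.001 tilt [ 0.0017 -0.0019 -1.    ] F [-1.1 -5.5  4.8] w 0.048 t 15.93
```

```bash
python3 -m crank '[[-0.1,0.05,0,0,0,0,1],[0,0,0,0,0,0,1]]' >/dev/null; python3 g.py
python3 -m crank '[[0,0,0.2,0,0,0,1],[0,0,0,0,0,0,1]]' >/dev/null; python3 g.py
```

```text
F tool [-2.8  0.9 -4.1] tcp z 0.1342 tool-axes shift cm [ 0.11 -0.1  -0.38] turn z 0.001 tilt [ 1.2e-03 -5.0e-04 -1.0e+00] F [-0.4 -2.9  4.1] w 0.048 t 16.18
F tool [-3.5  0.6 -6.6] tcp z 0.1321 tool-axes shift cm [ 0.11 -0.1  -0.59] turn z 0.001 tilt [ 1.1e-03 -6.0e-04 -1.0e+00] F [-0.9 -3.4  6.6] w 0.048 t 16.43
```

```bash
python3 -m crank '[[-0.1,0.03,0.1,0,0,0,1],[0,0,0,0,0,0,1]]' >/dev/null; python3 g.py
python3 -m crank '[[-0.03,0,0.05,0,0,0,1],[0,0,0,0,0,0,1],[0,0,0,0,0,0,1],[0,0,0,0,0,0,1]]' >/dev/null; python3 g.py
```

```text
F tool [-0.8  0.6 -6.7] tcp z 0.1312 tool-axes shift cm [ 0.13 -0.1  -0.68] turn z 0.000 tilt [ 1.3e-03  9.0e-04 -1.0e+00] F [ 0.2 -0.9  6.7] w 0.0476 t 16.68
F tool [ 0.3  0.5 -7.5] tcp z 0.1308 tool-axes shift cm [ 0.13 -0.1  -0.72] turn z 0.000 tilt [ 0.0015  0.001  -1.    ] F [0.6 0.  7.5] w 0.0481 t 17.18
```

```bash
python3 - <<'E'
from h import *
a=cams.camera("top")[:,:,::-1];s=cams.camera("scene")[:,:,::-1]
im=np.hstack([cv2.resize(a[230:320,350:450],(400,360)),cv2.resize(s[190:280,250:350],(400,360))])
cv2.imwrite("pics/n4.png",im)
E
python3 g.py
```

```text
F tool [ 0.9  0.5 -7. ] tcp z 0.1309 tool-axes shift cm [ 0.13 -0.1  -0.71] turn z 0.000 tilt [ 0.0015  0.0011 -1.    ] F [0.9 0.6 7. ] w 0.048 t 17.27
```

View pics/n4.png

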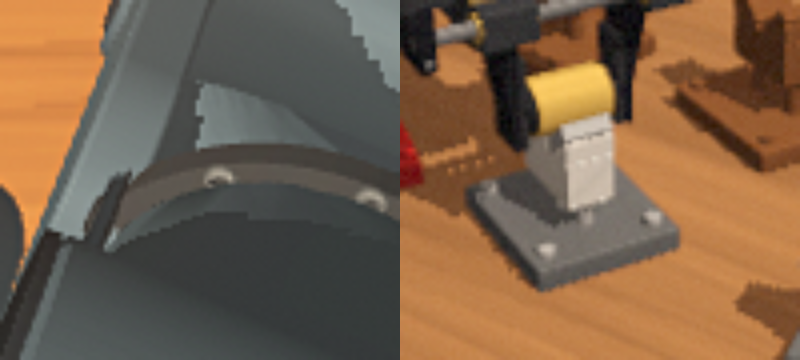

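The picture shows the barrel in the V, gripped by its caps and centred over the saddle. The force (about 9 N down, almost none sideways) and 7.6 mm of sinking agree with about half travel. I'll hand it in.

```bash
python3 -c "
from rig import ticket
print(ticket.hand_in())"
```

```text
the job is handed in; nothing more can be done
None
```

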